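Cull the odd jar, then seat the jar clamp's thumbscrew and back it off a quarter turn

TASK

One of the four jars in the jar clamp is taller than the others and does not belong to the batch: take it out, set it upright in the empty white tray and let go of it. Then turn the clamp's thumbscrew clockwise until it seats, back it off a quarter turn, and finish still gripping the thumbscrew there, without letting go. Leave the three short jars standing in the clamp and everything else where it is.

Things in the scene. Friction and masses are not known exactly. Their poses are not given: they have to be found in the camera images.
- jar_clamp: fixed clamp: base 130 x 390 x 12 mm, four jar places in a row at its own y = +44, -24, -92, -160 mm, x about +12 mm. Behind the row (+x) a fence, in front a sliding jaw, both to 34 mm above the worktop at most. At the +y end a grey housing 80 x 60 mm, top 48 mm above the worktop, carries the thumbscrew. Origin: centre of the underside; x points away from the robot at yaw 0, z up
- screw_head: black wing head of the thumbscrew: a bar 46 mm long (own x), 12 mm thick (own y), 26 mm high, at x = 0, y = +145 mm of the clamp, turning about the vertical. Grip it across the 12 mm. Origin: on the axis 52 mm above the worktop; the bar reaches from 59 to 85 mm above the worktop; below it a collar of 24 mm diameter
- clamp_screw (a joint): thumbscrew angle in rad, growing clockwise seen from above, which moves the jaw towards the jars (6 mm per rad); 0 fully open, 2.4 seated at a firm stop, jaw on the short jars; starts between 1.1 and 1.7. Turns easily (0.03 Nm), stays where left; at 0 the bar's x lies along the clamp's x. The tall jar, thicker, would stop the jaw
- jar_a: plastic sample jar with a red screw lid, standing upright: one of the three short ones, 42 mm diameter, 56 mm high; origin: centre of its underside
- jar_b: plastic sample jar with a red screw lid, standing upright: one of the three short ones, 42 mm diameter, 56 mm high; origin: centre of its underside
- jar_c: plastic sample jar with a red screw lid, standing upright: one of the three short ones, 42 mm diameter, 56 mm high; origin: centre of its underside
- tall_jar: plastic sample jar with a red screw lid, standing upright: the odd one, 43 mm diameter, 66 mm high, so it sticks out 10 mm above the others; about 60 g; it stands in one of the four places on the 12 mm base plate; origin: centre of its underside
- reject_tray: fixed shallow white tray, empty, 130 x 130 mm outside, walls 4 mm thick and 14 mm high, floor 4 mm thick. Origin: centre of its underside
- tape_roll: roll of tape lying flat, 52 mm diameter, 18 mm high, to be left alone; origin: centre of its underside
- marker: marker pen lying flat, 122 mm long, 14 mm high, to be left alone; origin: centre of its underside
- small_beaker: small clear beaker standing, 52 mm wide, 51 mm high, to be left alone; origin: centre of its underside

How it is judged:
By the outcome, as a careful person would: the job done as asked, in the order asked, and still so for the second after the job is handed in, while the arm keeps its last pose, push and grip.
It also fails if it takes over 58 s, if anything falls off the work surface, if the arm or the gripper's body presses on something with over 40 N, if the wrist force passes 120 N, or if a joint passes its speed limit or range.

ROBOT

A 7-joint arm with a two-finger parallel gripper is mounted at the origin on a cart in front of the work surface, level with it; the furniture and walls round the work are solid. World frame = base frame: x ahead of the robot, y to its left, z up, the work surface at z = 0. Lengths are in mm, angles in rad, forces in N, time in s.
With the tool pointing down it reaches from about 400 to 875 mm from the base axis. Payload 4.4 kg.
Tool frame: the origin (TCP) lies at the very end of the fingers, on their centre line; the grasp point (between the pads) lies 19 mm behind it; z points along the fingers, y is the line along which they close (so a half turn about z gives the same grasp; the last joint's range is limited). The gripper opens to 85 mm and grips with 20 to 120 N. Pads are 22 mm wide; open, the fingers measure 114 mm over their backs; the gripper's body (76 mm by 85 mm) begins 54 mm behind the grasp point. The pads swing forward as they close: fully open they stand 13 mm farther back than shut.
Start: joints at [-1.275, 0.628, 0.038, 1.517, -0.027, 0.996, -0.02], TCP at [230.05, 607.943, 231.313] pointing down, gripper open.
Joint ranges: [-3.06, 3.06], [-0.37, 2.12], [-1.25, 1.32], [0.18, 2.47], [-1.1, 4.24], [0.23, 1.98], [-2.94, 2.94]. Speed limits (rad/s): [2.57, 2.57, 3.14, 3.14, 3.14, 3.14, 3.14].

INTERFACE

Orientations are given as [roll, pitch, yaw] about the fixed x, y, z axes, in that order (R = Rz(yaw) Ry(pitch) Rx(roll)).
In Python, from cell import read_state, get_image, camera_params, finish_job gives the robot as it stands.
- The arm moves only by the tool arm_command, never from a script. Its argument "deltas" is a list of rows, each an object of numbers: "dx", "dy", "dz": the shift along the world's x, y, z in m; "yaw": the turn about the world's z in degrees; "jaw": the opening, from 0 (shut) to 1 (fully open). A call has 1 to 20 rows; each row is the pose to reach, as a shift and turn from the pose commanded when the call began; what a row does not reach only later rows make up. A row lasts 1/10 s, in which the tool goes at most 50 mm and 8.59 degrees, less where a joint would pass 70% of its speed; a pose out of reach is approached as far as the arm can. A call with a gripper value outside its range is refused whole. The fingers move at their own pace and stop on an object; the grip force is fixed at half the most. Time passes only in rows, so rows that repeat a pose let the fingers close. It gives the time, the measured TCP pose, the force, the opening and the grip force at its end, in the units of the state.
- read_state(): the state, without advancing time (a new reading comes with each control period).
- get_image(name): name is "scene" or "side" or "wrist"; returns (picture, depth): 480x640x3 uint8, red, green, blue; 480x640 float32, mm along the optical axis (not along the pixel's ray), 0 where there is no reading.
- camera_params(name): a dict with "camera_matrix" (3x3 intrinsics, pixels), "extrinsics" (4x4, takes a point from camera to world coordinates). Camera axes: x right, y down, z forward; pixel columns grow to the right and rows downward; lengths in mm; the calibration is good to about 2 mm. A picture is of the moment at which its call begins: read the wrist's pose just before it. camera_params takes no time and is no camera call; for the wrist camera it gives the pose at the moment of the call.
- finish_job(): hands the job in; it is judged then, once.
The state is a dict: "clock": time; "qpos": joint angles; "qd": joint speeds; "tau": joint torques, N m; "eef_pos": TCP position; "tool_rot": TCP orientation; "force": force on the tool from outside, world axes, zero at the start; "torque": the same for the moment, N m; "width": finger opening in mm; "gripper_force": force on a finger pad.
Only numpy, scipy, OpenCV 4.12 (cv2) and the standard library are available. Lean on these libraries where they do the work, as an engineer would, in place of code of your own. Each camera call takes 0.05 s, during which the arm holds its last target. There are 200 camera calls.

## Working session

There is one attempt and no reset: what is moved stays moved. The work goes in short steps, Python scripts to look and compute and a tool call to move; the robot and the scene stay as the last step left them, time stands still between calls to the robot, and variables do not carry over. Pictures are saved under pics/ and viewed, at most 10 in all, crops included, and the job is handed in when it is done.

Besides the shell and the picture viewer there is one more tool, called after "Call:" as name(argument=value, ...), one argument or row to a line, values as JSON. arm_command: Moves the arm, as the interface text tells. Its arguments: {"type":"object","properties":{"deltas":{"type":"array"}},"required":["deltas"]}

```bash
mkdir -p pics
cat > h.py <<'E'
import numpy as np,cv2
from cell import *
def cap(n):
    P=camera_params(n); im,d=get_image(n); return im,d,np.array(P["camera_matrix"]),np.array(P["extrinsics"])
def cloud(d,K,T):
    v,u=np.mgrid[:480,:640]; z=d
    p=np.stack([(u-K[0,2])*z/K[0,0],(v-K[1,2])*z/K[1,1],z],-1)@T[:3,:3].T+T[:3,3]
    p[d==0]=np.nan; return p
E
python3 - <<'E'
from h import *
for n in ["scene","side"]:
    im,d,K,T=cap(n); np.savez(n,im=im,p=cloud(d,K,T)); cv2.imwrite(f"pics/{n}.png",im[...,::-1]); print(n,T[:3,3].round())
s=read_state();print(s)
E
```

```text
scene [-146.  549.  564.]
side [  565. -1070.  1076.]
{'clock': 0.1, 'qpos': array([-1.27481557,  0.629246  ,  0.0384403 ,  1.5182499 , -0.02700551,
        0.99630524, -0.02000897]), 'qd': array([ 0.00064596, -0.00172523,  0.00224723, -0.00145956, -0.00049467,
        0.00288475, -0.00031187]), 'tau': array([ 3.08214607e-03, -5.64518237e+01,  1.23033196e+00, -1.93972814e+01,
        1.12856537e-02,  5.34454768e-03, -1.08520885e-05]), 'eef_pos': array([229.83299373, 607.42096544, 230.49170083]), 'tool_rot': array([-3.13990187e+00,  9.03327754e-06,  2.77980396e+00]), 'force': array([ 0.48233663, -0.1279268 ,  0.1809608 ]), 'torque': array([ 0.03203582, -0.03588089, -0.02232373]), 'gripper_force': 0.0, 'width': 85.47436319063017}
```

View pics/scene.png

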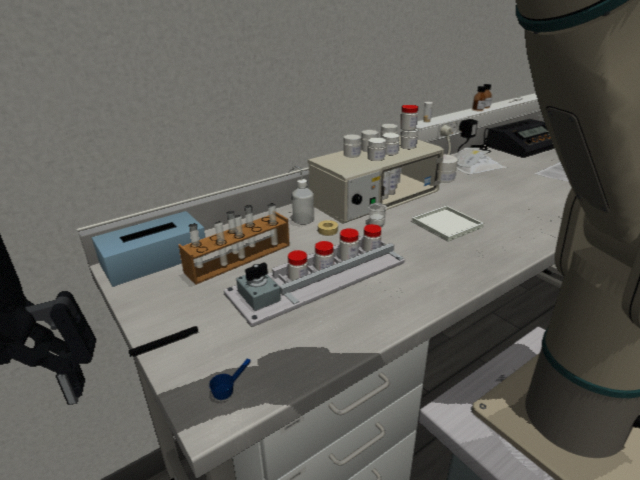

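View pics/side.png

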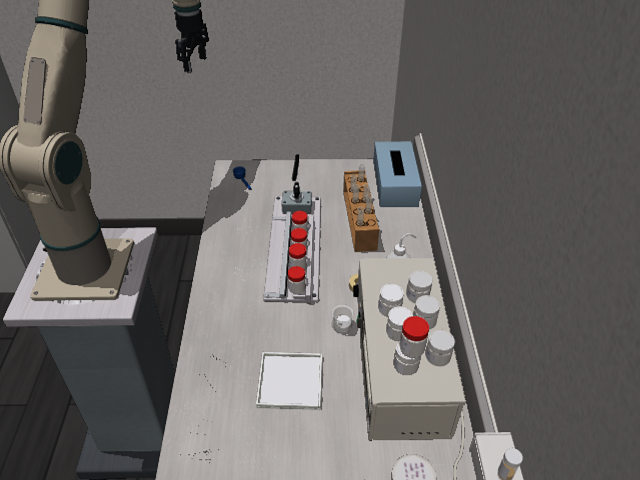

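The scene view shows the clamp with the thumbscrew at (258,272) and lids at (298,258), (324,249), (349,236) and (372,231). The tray is at (447,222) and the beaker at (377,215). In the side view the tray is at (290,380), the lids lie at x≈297 and y 218–274, and the beaker is at (343,320).

Run:
```python
from h import *
for n in ["scene","side"]:
    f=np.load(n+".npz");im=f["im"].astype(int);p=f["p"]
    r,g,b=im[...,0],im[...,1],im[...,2]
    m=((r>110)&(g<60)&(b<60)).astype(np.uint8)
    k,l,st,c=cv2.connectedComponentsWithStats(m)
    for i in range(1,k):
        if st[i,4]<30: continue
        q=p[l==i];q=q[~np.isnan(q[:,0])]
        zt=np.percentile(q[:,2],92); t=q[q[:,2]>zt-4]
        print(n,c[i].round(),st[i,4],'ztop',zt.round(1),'top xy',((t.min(0)+t.max(0))/2).round(1),'ext',(t.max(0)-t.min(0)).round(1))
    w=(p[...,2]>-20)&(p[...,2]<150)
    bl=w&(im.max(-1)<60)&(p[...,2]>57)&(p[...,2]<92)
    k,l,st,c=cv2.connectedComponentsWithStats(bl.astype(np.uint8))
    for i in range(1,k):
        if st[i,4]<20: continue
        q=p[l==i]; print(n,'blk',c[i].round(),st[i,4],np.median(q,0).round(1),q.min(0).round(1),q.max(0).round(1))
        t=q[q[:,2]>80][:,:2]
        if len(t)>8: print('  bar',t.mean(0).round(1),cv2.minAreaRect(t.astype(np.float32)))
    def box(nm,u0,u1,v0,v1,z0,z1):
        q=p[v0:v1,u0:u1].reshape(-1,3);q=q[(q[:,2]>z0)&(q[:,2]<z1)]
        if len(q)>10: print(n,nm,len(q),cv2.minAreaRect(q[:,:2].astype(np.float32)),np.percentile(q[:,2],[5,50,95]).round(1))
    if n=="side":
        box('tray',250,330,345,412,8,25);box('clamp',255,325,180,310,7,20);box('beak',330,360,303,335,15,70);box('house',270,325,185,215,40,54)
    else:
        box('tray',405,490,200,245,8,25);box('clamp',220,410,200,325,7,20);box('house',230,285,262,310,40,54)
    z=p[...,2]; print('table z',np.nanmedian(z[330:345,380:400]) if n=="scene" else np.nanmedian(z[300:400,200:240]))
```

```text
scene [410. 106.] 54 ztop 258.8 top xy [ 745.1 -403.5  258.1] ext [41.7 43.2  2.5]
scene [372. 228.] 118 ztop 69.3 top xy [531.4 -81.9  68.1] ext [40.1 41.5  5.1]
scene [349. 233.] 135 ztop 79.2 top xy [532.7 -13.9  77.9] ext [41.2 39.7  4.6]
scene [324. 246.] 138 ztop 69.6 top xy [534.7  53.5  68.2] ext [40.3 38.5  4.1]
scene [297. 256.] 153 ztop 69.5 top xy [537.  121.3  68.3] ext [38.7 37.8  4.1]
scene blk [516. 129.] 732 [  783.3 -1011.     74.2] [  694.8 -1194.1    57.1] [ 885.8 -914.1   81.6]
scene blk [436. 171.] 26 [ 675.9 -464.4   72.4] [ 671.3 -476.1   57.2] [ 685.2 -460.4   89.8]
scene blk [382. 190.] 31 [ 666.3 -239.2   74.8] [ 661.6 -242.7   59.8] [ 671.5 -235.5   87.4]
  bar [ 667.2 -239. ] ((668.6541137695312, -240.1261444091797), (5.506464958190918, 7.708634376525879), 50.08183670043945)
scene blk [357. 199.] 88 [ 662.  -146.1   76.9] [ 657.2 -172.    59.3] [ 674.2 -133.2   88.7]
  bar [ 663.9 -145.9] ((664.8659057617188, -147.66436767578125), (21.816913604736328, 12.996912956237793), 69.87676239013672)
scene blk [147. 232.] 302 [814.6 341.9  77. ] [798.6 281.   74.6]
[... 2594 characters left out ...]
 677.1 -238.9   90.8]
  bar [ 671.3 -243.4] ((671.54541015625, -244.64163208007812), (12.957462310791016, 7.5730791091918945), 22.027400970458984)
side tray 633 ((520.246337890625, -338.8768310546875), (136.08261108398438, 130.09271240234375), 87.16895294189453) [ 8.3 12.3 16.6]
side clamp 2483 ((504.571044921875, 103.66250610351562), (487.9411315917969, 191.8540496826172), 89.59872436523438) [ 8.1 12.  17. ]
side beak 485 ((642.7332153320312, -197.6807098388672), (95.4197769165039, 60.305355072021484), 85.5999755859375) [17.9 34.4 53.2]
side house 367 ((528.8915405273438, 218.16748046875), (68.83834838867188, 79.66841125488281), 85.9026107788086) [42.  47.5 52.7]
table z -0.2289555284223752
```

The tall jar is the third one, at about (533.5, -15.5). The bar lies along world y, so the screw angle is about 1.54 rad. Next I move to a hover over the tall jar.

Call:
arm_command(
  deltas=[
    {"dx": 0.008, "dy": -0.016, "dz": 0, "yaw": -2, "jaw": 0.75},
    {"dx": 0.024, "dy": -0.05, "dz": 0, "yaw": -6, "jaw": 0.75},
    {"dx": 0.044, "dy": -0.09, "dz": 0, "yaw": -10, "jaw": 0.75},
    {"dx": 0.064, "dy": -0.132, "dz": 0, "yaw": -15, "jaw": 0.75},
    {"dx": 0.084, "dy": -0.174, "dz": 0, "yaw": -20, "jaw": 0.75},
    {"dx": 0.104, "dy": -0.215, "dz": 0, "yaw": -25, "jaw": 0.75},
    {"dx": 0.124, "dy": -0.256, "dz": 0, "yaw": -30, "jaw": 0.75},
    {"dx": 0.144, "dy": -0.297, "dz": 0, "yaw": -35, "jaw": 0.75},
    {"dx": 0.164, "dy": -0.338, "dz": -0.005, "yaw": -40, "jaw": 0.75},
    {"dx": 0.184, "dy": -0.379, "dz": -0.01, "yaw": -45, "jaw": 0.75},
    {"dx": 0.204, "dy": -0.42, "dz": -0.02, "yaw": -50, "jaw": 0.75},
    {"dx": 0.224, "dy": -0.461, "dz": -0.03, "yaw": -55, "jaw": 0.75},
    {"dx": 0.244, "dy": -0.502, "dz": -0.04, "yaw": -60, "jaw": 0.75},
    {"dx": 0.264, "dy": -0.543, "dz": -0.05, "yaw": -65, "jaw": 0.75},
    {"dx": 0.284, "dy": -0.584, "dz": -0.06, "yaw": -69, "jaw": 0.75},
    {"dx": 0.296, "dy": -0.609, "dz": -0.068, "yaw": -71, "jaw": 0.75},
    {"dx": 0.303, "dy": -0.623, "dz": -0.071, "yaw": -71, "jaw": 0.75},
    {"dx": 0.303, "dy": -0.623, "dz": -0.071, "yaw": -71, "jaw": 0.75},
    {"dx": 0.303, "dy": -0.623, "dz": -0.071, "yaw": -71, "jaw": 0.75},
  ],
)

```text
clock: 2.0
eef_pos: [532.5, -14.4, 160.0]
tool_rot: [-3.14, -0.001, 1.541]
force: [0.3, -0.3, 0.9]
width: 64.0
gripper_force: 0.0
```

Run:
```python
from h import *
s=read_state();print(s["eef_pos"],np.degrees(s["tool_rot"]),s["qpos"].round(2),s["width"])
im,d,K,T=cap("wrist");p=cloud(d,K,T);cv2.imwrite("pics/w1.png",im[...,::-1]);np.savez("w1",im=im,p=p)
r,g,b=[im[...,i].astype(int) for i in range(3)]
m=((r>110)&(g<60)&(b<60)).astype(np.uint8);k,l,st,c=cv2.connectedComponentsWithStats(m)
for i in range(1,k):
    if st[i,4]<100: continue
    q=p[l==i];q=q[~np.isnan(q[:,0])];zt=np.percentile(q[:,2],80);t=q[q[:,2]>zt-3]
    print(c[i].round(),st[i,4],zt.round(1),((np.percentile(t,1,0)+np.percentile(t,99,0))/2).round(1),np.ptp(t,0).round(1))
```

```text
[532.50024754 -14.38079833 160.03723525] [-1.79933182e+02 -4.10659021e-02  8.82741410e+01] [-0.26  0.58  0.35  1.92 -0.3   0.69  0.24] 64.0268110223827
[316.  22.] 3075 67.1 [538.9 112.6  66.5] [39.8 25.9  5.1]
[343. 129.] 113 67.4 [554.3  56.5  66.6] [5.  8.2 4.3]
[316. 259.] 1743 77.1 [535.  -23.5  76.5] [40.9 27.6  4.3]
[315. 332.] 2082 67.1 [532.8 -83.9  66.6] [38.4 39.2  4.3]
```

View pics/w1.png

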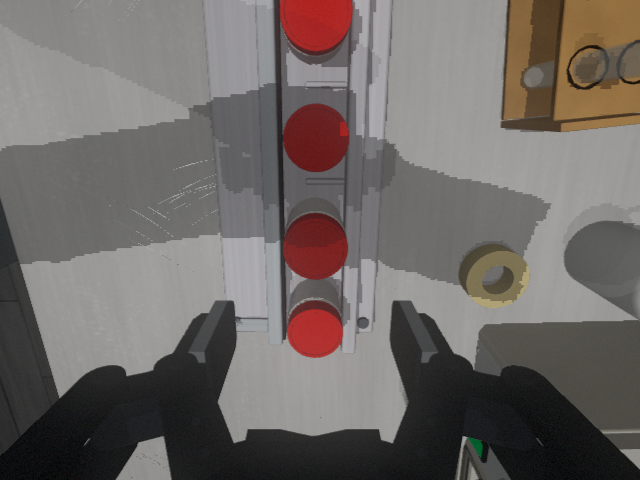

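The wrist view shows the tall lid at (316,245), centred between the fingers at (220..410). From the pitch of the neighbouring jars it is at (534.5, -15.8). I'll descend and grip.

Call:
arm_command(
  deltas=[
    {"dx": 0.0018, "dy": -0.0014, "dz": -0.015},
    {"dx": 0.0018, "dy": -0.0014, "dz": -0.04},
    {"dx": 0.0018, "dy": -0.0014, "dz": -0.07},
    {"dx": 0.0018, "dy": -0.0014, "dz": -0.095},
    {"dx": 0.0018, "dy": -0.0014, "dz": -0.11},
    {"dx": 0.0018, "dy": -0.0014, "dz": -0.116},
    {"dx": 0.0018, "dy": -0.0014, "dz": -0.116},
    {"dx": 0.0018, "dy": -0.0014, "dz": -0.116, "jaw": 0.3},
    {"dx": 0.0018, "dy": -0.0014, "dz": -0.116, "jaw": 0.3},
    {"dx": 0.0018, "dy": -0.0014, "dz": -0.116, "jaw": 0.3},
    {"dx": 0.0018, "dy": -0.0014, "dz": -0.116, "jaw": 0.3},
    {"dx": 0.0018, "dy": -0.0014, "dz": -0.116, "jaw": 0.3},
  ],
)

```text
invalid input at $.deltas[0]: expected keys dx, dy, dz, yaw, jaw
```

Call:
arm_command(
  deltas=[
    {"dx": 0.0018, "dy": -0.0014, "dz": -0.015, "yaw": 0, "jaw": 0.75},
    {"dx": 0.0018, "dy": -0.0014, "dz": -0.04, "yaw": 0, "jaw": 0.75},
    {"dx": 0.0018, "dy": -0.0014, "dz": -0.07, "yaw": 0, "jaw": 0.75},
    {"dx": 0.0018, "dy": -0.0014, "dz": -0.095, "yaw": 0, "jaw": 0.75},
    {"dx": 0.0018, "dy": -0.0014, "dz": -0.11, "yaw": 0, "jaw": 0.75},
    {"dx": 0.0018, "dy": -0.0014, "dz": -0.116, "yaw": 0, "jaw": 0.75},
    {"dx": 0.0018, "dy": -0.0014, "dz": -0.116, "yaw": 0, "jaw": 0.75},
    {"dx": 0.0018, "dy": -0.0014, "dz": -0.116, "yaw": 0, "jaw": 0.3},
    {"dx": 0.0018, "dy": -0.0014, "dz": -0.116, "yaw": 0, "jaw": 0.3},
    {"dx": 0.0018, "dy": -0.0014, "dz": -0.116, "yaw": 0, "jaw": 0.3},
    {"dx": 0.0018, "dy": -0.0014, "dz": -0.116, "yaw": 0, "jaw": 0.3},
    {"dx": 0.0018, "dy": -0.0014, "dz": -0.116, "yaw": 0, "jaw": 0.3},
  ],
)

```text
clock: 3.25
eef_pos: [534.9, -16.0, 45.6]
tool_rot: [3.141, -0.001, 1.541]
force: [-1.7, 0.8, 5.7]
width: 41.7
gripper_force: 60.6
```

Call:
arm_command(
  deltas=[
    {"dx": 0, "dy": 0, "dz": 0.006, "yaw": 0, "jaw": 0.3},
    {"dx": 0, "dy": 0, "dz": 0.02, "yaw": 0, "jaw": 0.3},
    {"dx": 0, "dy": 0, "dz": 0.04, "yaw": 0, "jaw": 0.3},
    {"dx": 0, "dy": 0, "dz": 0.065, "yaw": 0, "jaw": 0.3},
    {"dx": 0, "dy": 0, "dz": 0.085, "yaw": 0, "jaw": 0.3},
    {"dx": 0, "dy": 0, "dz": 0.097, "yaw": 0, "jaw": 0.3},
    {"dx": 0, "dy": 0, "dz": 0.1, "yaw": 0, "jaw": 0.3},
    {"dx": 0, "dy": 0, "dz": 0.1, "yaw": 0, "jaw": 0.3},
  ],
)

```text
clock: 4.05
eef_pos: [534.9, -16.3, 144.7]
tool_rot: [3.141, -0.0, 1.541]
force: [-0.2, 0.1, -1.9]
width: 41.1
gripper_force: 60.7
```

Run:
```python
from h import *
im,d,K,T=cap("side");p=cloud(d,K,T)
a=im[140:420,200:400,::-1]
im2,d,K,T=cap("wrist")
cv2.imwrite("pics/s2.png",np.hstack([cv2.resize(a,(343,480)),cv2.resize(im2[...,::-1],(457,343),).copy() if 0 else cv2.resize(im2[:,90:547,::-1],(457,480))]))
q=p[345:412,250:330].reshape(-1,3);q=q[(q[:,2]>9)&(q[:,2]<18)]
print(np.percentile(q,[0.5,99.5],0))
```

```text
[[ 453.33113034 -407.61240947    9.13308549]
 [ 586.8276966  -271.50155265   17.73087414]]
```

View pics/s2.png

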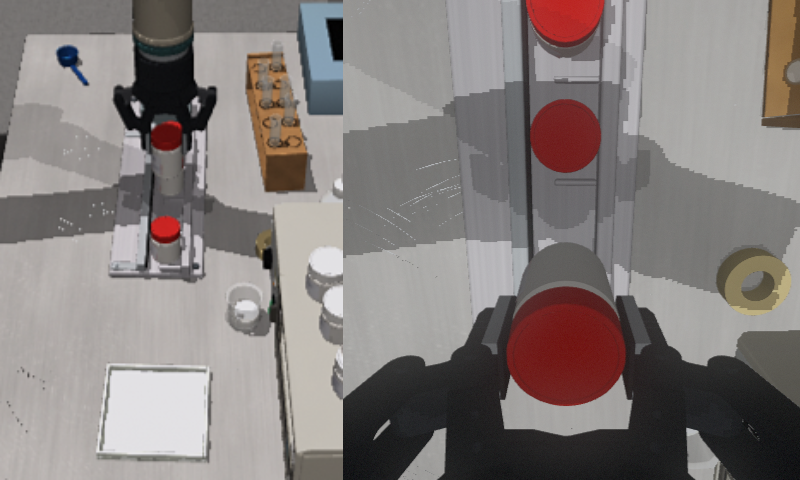

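The tall jar hangs upright in the grip: its lid is at (565,350) in the wrist half, and the short jar is still in its place. I'll carry it to the tray centre, about (520, -340).

Call:
arm_command(
  deltas=[
    {"dx": -0.001, "dy": -0.01, "dz": 0, "yaw": 0, "jaw": 0.3},
    {"dx": -0.003, "dy": -0.035, "dz": 0, "yaw": 0, "jaw": 0.3},
    {"dx": -0.005, "dy": -0.07, "dz": 0, "yaw": 0, "jaw": 0.3},
    {"dx": -0.007, "dy": -0.11, "dz": 0, "yaw": 0, "jaw": 0.3},
    {"dx": -0.009, "dy": -0.15, "dz": 0, "yaw": 0, "jaw": 0.3},
    {"dx": -0.011, "dy": -0.19, "dz": 0, "yaw": 0, "jaw": 0.3},
    {"dx": -0.013, "dy": -0.23, "dz": 0, "yaw": 0, "jaw": 0.3},
    {"dx": -0.015, "dy": -0.27, "dz": 0, "yaw": 0, "jaw": 0.3},
    {"dx": -0.015, "dy": -0.3, "dz": 0, "yaw": 0, "jaw": 0.3},
    {"dx": -0.015, "dy": -0.318, "dz": -0.01, "yaw": 0, "jaw": 0.3},
    {"dx": -0.015, "dy": -0.324, "dz": -0.03, "yaw": 0, "jaw": 0.3},
    {"dx": -0.015, "dy": -0.324, "dz": -0.055, "yaw": 0, "jaw": 0.3},
    {"dx": -0.015, "dy": -0.324, "dz": -0.08, "yaw": 0, "jaw": 0.3},
    {"dx": -0.015, "dy": -0.324, "dz": -0.093, "yaw": 0, "jaw": 0.3},
    {"dx": -0.015, "dy": -0.324, "dz": -0.1, "yaw": 0, "jaw": 0.3},
    {"dx": -0.015, "dy": -0.324, "dz": -0.104, "yaw": 0, "jaw": 0.3},
    {"dx": -0.015, "dy": -0.324, "dz": -0.106, "yaw": 0, "jaw": 0.3},
    {"dx": -0.015, "dy": -0.324, "dz": -0.106, "yaw": 0, "jaw": 0.3},
    {"dx": -0.015, "dy": -0.324, "dz": -0.106, "yaw": 0, "jaw": 0.3},
  ],
)

```text
clock: 6.05
eef_pos: [520.4, -340.7, 39.1]
tool_rot: [3.14, 0.001, 1.541]
force: [-1.5, -0.6, -0.6]
width: 41.4
gripper_force: 60.7
```

Call:
arm_command(
  deltas=[
    {"dx": 0, "dy": 0, "dz": -0.001, "yaw": 0, "jaw": 0.3},
    {"dx": 0, "dy": 0, "dz": -0.0015, "yaw": 0, "jaw": 0.3},
    {"dx": 0, "dy": 0, "dz": -0.0015, "yaw": 0, "jaw": 0.3},
  ],
)

```text
clock: 6.35
eef_pos: [520.3, -340.7, 37.7]
tool_rot: [3.141, 0.0, 1.541]
force: [-1.4, 1.5, 5.5]
width: 41.1
gripper_force: 61.3
```

Contact with the tray floor. I'll release and rise.

Call:
arm_command(
  deltas=[
    {"dx": 0, "dy": 0, "dz": 0, "yaw": 0, "jaw": 0.6},
    {"dx": 0, "dy": 0, "dz": 0, "yaw": 0, "jaw": 0.8},
    {"dx": 0, "dy": 0, "dz": 0, "yaw": 0, "jaw": 0.8},
    {"dx": 0, "dy": 0, "dz": 0, "yaw": 0, "jaw": 0.8},
    {"dx": 0, "dy": 0, "dz": 0.008, "yaw": 0, "jaw": 0.8},
    {"dx": 0, "dy": 0, "dz": 0.03, "yaw": 0, "jaw": 0.8},
    {"dx": 0, "dy": 0, "dz": 0.06, "yaw": 0, "jaw": 0.8},
    {"dx": 0, "dy": 0, "dz": 0.095, "yaw": 0, "jaw": 0.8},
    {"dx": 0, "dy": 0, "dz": 0.12, "yaw": 0, "jaw": 0.8},
    {"dx": 0, "dy": 0, "dz": 0.13, "yaw": 0, "jaw": 0.8},
  ],
)

```text
clock: 7.35
eef_pos: [521.1, -341.5, 170.1]
tool_rot: [3.137, 0.003, 1.54]
force: [-1.0, -1.5, -0.4]
width: 68.1
gripper_force: 0.0
```

Run:
```python
from h import *
im,d,K,T=cap("side");p=cloud(d,K,T)
a=im[140:420,200:400,::-1]
im2,d2,K,T=cap("scene")
cv2.imwrite("pics/s3.png",np.hstack([cv2.resize(a,(343,480)),cv2.resize(im2[180:340,210:362,::-1],(456,480))]))
r,g,b=[im[...,i].astype(int) for i in range(3)]
m=((r>110)&(g<60)&(b<60)).astype(np.uint8);k,l,st,c=cv2.connectedComponentsWithStats(m)
for i in range(1,k):
    if st[i,4]>30:
        q=p[l==i];print(c[i].round(),np.nanpercentile(q,[8,92],0).round(1).tolist())
print(read_state()["eef_pos"])
```

```text
[416. 327.] [[731.2, -422.2, 255.1], [764.2, -389.8, 259.4]]
[289. 362.] [[506.4, -355.0, 66.2], [534.8, -326.1, 71.9]]
[ 520.59279711 -340.97931933  168.37471848]
```

View pics/s3.png

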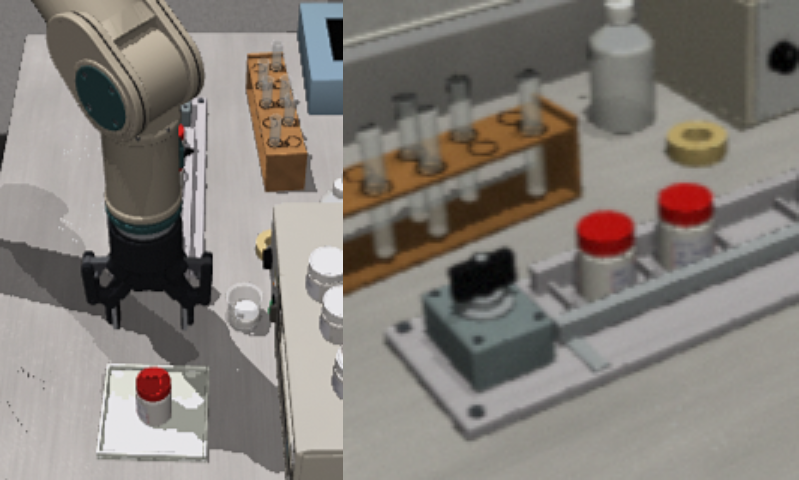

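The tall jar stands upright in the tray at (153,395) in the left half. In the right half the wing head is at (482,272). I'll move near the thumbscrew, stopping short so that the wrist camera sees it.

Call:
arm_command(
  deltas=[
    {"dx": 0, "dy": 0.01, "dz": 0.003, "yaw": 0, "jaw": 0.6},
    {"dx": 0.001, "dy": 0.035, "dz": 0.006, "yaw": 0, "jaw": 0.6},
    {"dx": 0.001, "dy": 0.07, "dz": 0.01, "yaw": 0, "jaw": 0.6},
    {"dx": 0.002, "dy": 0.11, "dz": 0.01, "yaw": 0, "jaw": 0.6},
    {"dx": 0.002, "dy": 0.155, "dz": 0.01, "yaw": 0, "jaw": 0.6},
    {"dx": 0.003, "dy": 0.2, "dz": 0.01, "yaw": 0, "jaw": 0.6},
    {"dx": 0.003, "dy": 0.245, "dz": 0.01, "yaw": 0, "jaw": 0.6},
    {"dx": 0.004, "dy": 0.29, "dz": 0.01, "yaw": 0, "jaw": 0.6},
    {"dx": 0.005, "dy": 0.335, "dz": 0.01, "yaw": 0, "jaw": 0.6},
    {"dx": 0.006, "dy": 0.38, "dz": 0.01, "yaw": 0, "jaw": 0.6},
    {"dx": 0.007, "dy": 0.42, "dz": 0.01, "yaw": 0, "jaw": 0.6},
    {"dx": 0.007, "dy": 0.455, "dz": 0.01, "yaw": 0, "jaw": 0.6},
    {"dx": 0.007, "dy": 0.48, "dz": 0.01, "yaw": 0, "jaw": 0.6},
    {"dx": 0.007, "dy": 0.495, "dz": 0.01, "yaw": 0, "jaw": 0.6},
    {"dx": 0.007, "dy": 0.5, "dz": 0.01, "yaw": 0, "jaw": 0.6},
    {"dx": 0.007, "dy": 0.5, "dz": 0.01, "yaw": 0, "jaw": 0.6},
    {"dx": 0.007, "dy": 0.5, "dz": 0.01, "yaw": 0, "jaw": 0.6},
  ],
)

```text
clock: 9.15
eef_pos: [526.8, 157.6, 176.6]
tool_rot: [-3.141, 0.001, 1.538]
force: [-0.3, -0.3, -0.2]
width: 51.5
gripper_force: 0.0
```

Run:
```python
from h import *
s=read_state();print(s["eef_pos"],np.degrees(s["tool_rot"]),s["qpos"].round(2),s["width"])
im,d,K,T=cap("wrist");p=cloud(d,K,T);cv2.imwrite("pics/w2.png",im[...,::-1])
z=p[...,2]
for nm,m in [("head",(z>77)&(z<92)&(im.max(-1)<90)&(np.hypot(p[...,0]-528,p[...,1]-221)<40)),("house",(z>43)&(z<52)&(np.hypot(p[...,0]-528,p[...,1]-221)<60))]:
    q=p[m]; R=cv2.minAreaRect(q[:,:2].astype(np.float32)); print(nm,len(q),q.mean(0).round(1),R)
```

```text
[526.79856339 157.64523155 176.64878956] [-1.79979024e+02  7.00876725e-02  8.81403562e+01] [-0.58  0.58  0.37  1.86 -0.29  0.75 -0.09] 51.49690963137516
head 1335 [530.1 221.8  83.4] ((530.0429077148438, 220.94259643554688), (45.423641204833984, 15.864813804626465), 87.74468994140625)
house 7872 [530.  222.8  47.3] ((529.917724609375, 220.99020385742188), (58.97166061401367, 79.85948944091797), 88.20179748535156)
```

View pics/w2.png

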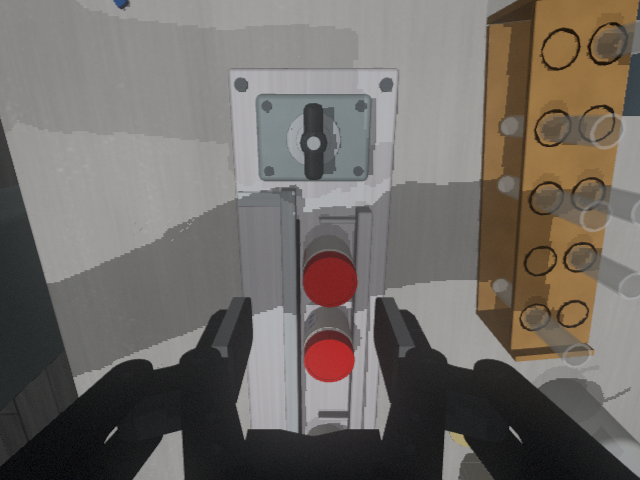

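The wing head is at (314,142), with its bar vertical in the image and already square to the fingers. I estimate a screw angle of 1.57 rad, so about 47° to the stop. I'll move over it, descend and grip.

Call:
arm_command(
  deltas=[
    {"dx": 0.001, "dy": 0.012, "dz": 0, "yaw": 0, "jaw": 0.5},
    {"dx": 0.002, "dy": 0.035, "dz": 0, "yaw": 0, "jaw": 0.5},
    {"dx": 0.0025, "dy": 0.055, "dz": -0.005, "yaw": 0, "jaw": 0.5},
    {"dx": 0.0025, "dy": 0.0635, "dz": -0.02, "yaw": 0, "jaw": 0.5},
    {"dx": 0.0025, "dy": 0.0635, "dz": -0.045, "yaw": 0, "jaw": 0.5},
    {"dx": 0.0025, "dy": 0.0635, "dz": -0.07, "yaw": 0, "jaw": 0.5},
    {"dx": 0.0025, "dy": 0.0635, "dz": -0.092, "yaw": 0, "jaw": 0.5},
    {"dx": 0.0025, "dy": 0.0635, "dz": -0.107, "yaw": 0, "jaw": 0.5},
    {"dx": 0.0025, "dy": 0.0635, "dz": -0.114, "yaw": 0, "jaw": 0.5},
    {"dx": 0.0025, "dy": 0.0635, "dz": -0.114, "yaw": 0, "jaw": 0.5},
    {"dx": 0.0025, "dy": 0.0635, "dz": -0.114, "yaw": 0, "jaw": 0.5},
  ],
)

```text
clock: 10.3
eef_pos: [529.6, 222.9, 62.9]
tool_rot: [3.141, 0.0, 1.54]
force: [0.1, -0.3, 0.7]
width: 42.4
gripper_force: 0.0
```

Call:
arm_command(
  deltas=[
    {"dx": 0, "dy": 0, "dz": 0, "yaw": 0, "jaw": 0.3},
    {"dx": 0, "dy": 0, "dz": 0, "yaw": 0, "jaw": 0.2},
    {"dx": 0, "dy": 0, "dz": 0, "yaw": 0, "jaw": 0.1},
    {"dx": 0, "dy": 0, "dz": 0, "yaw": 0, "jaw": 0.0},
    {"dx": 0, "dy": 0, "dz": 0, "yaw": 0, "jaw": 0.0},
    {"dx": 0, "dy": 0, "dz": 0, "yaw": 0, "jaw": 0.0},
  ],
)

```text
clock: 10.9
eef_pos: [529.3, 223.3, 63.7]
tool_rot: [3.141, -0.001, 1.541]
force: [-2.1, -1.2, 5.3]
width: 10.8
gripper_force: 59.0
```

```bash
python3 -c "
from h import *
s=read_state();print(s['eef_pos'],np.degrees(s['tool_rot']),s['force'],s['torque'],s['width'],s['gripper_force'])"
```

```text
[529.28656367 223.31989171  63.74145198] [ 1.79988676e+02 -4.62114562e-02  8.82741008e+01] [-2.10303246 -1.19864267  5.25115169] [-0.06260645  0.41162695 -0.06103878] 10.843456888395 58.97875964641571
```

Gripped cleanly. I'll turn clockwise.

Call:
arm_command(
  deltas=[
    {"dx": 0, "dy": -0.001, "dz": 0, "yaw": -1, "jaw": 0},
    {"dx": 0, "dy": -0.0015, "dz": 0, "yaw": -4, "jaw": 0},
    {"dx": 0, "dy": -0.0015, "dz": 0, "yaw": -8, "jaw": 0},
    {"dx": 0, "dy": -0.0015, "dz": 0, "yaw": -12, "jaw": 0},
    {"dx": 0, "dy": -0.0015, "dz": 0, "yaw": -16, "jaw": 0},
    {"dx": 0, "dy": -0.0015, "dz": 0, "yaw": -20, "jaw": 0},
    {"dx": 0, "dy": -0.0015, "dz": 0, "yaw": -24, "jaw": 0},
    {"dx": 0, "dy": -0.0015, "dz": 0, "yaw": -28, "jaw": 0},
    {"dx": 0, "dy": -0.0015, "dz": 0, "yaw": -32, "jaw": 0},
    {"dx": 0, "dy": -0.0015, "dz": 0, "yaw": -36, "jaw": 0},
    {"dx": 0, "dy": -0.0015, "dz": 0, "yaw": -39, "jaw": 0},
    {"dx": 0, "dy": -0.0015, "dz": 0, "yaw": -41, "jaw": 0},
    {"dx": 0, "dy": -0.0015, "dz": 0, "yaw": -42, "jaw": 0},
    {"dx": 0, "dy": -0.0015, "dz": 0, "yaw": -42, "jaw": 0},
  ],
)

```text
clock: 12.3
eef_pos: [530.2, 222.8, 63.7]
tool_rot: [3.141, -0.003, 0.808]
force: [0.5, 2.5, 5.8]
width: 10.6
gripper_force: 59.2
```

```bash
cat > st.py <<'E'
from h import *
s=read_state();print(s['eef_pos'].round(1),np.degrees(s['tool_rot'][2]).round(2),s['force'].round(1),s['torque'].round(2),round(s['width'],1),s['tau'][6].round(3))
E
python3 st.py
```

```text
[530.2 222.8  63.7] 46.28 [0.5 2.5 5.8] [ 0.5   0.03 -0.04] 10.6 -0.044
```

Call:
arm_command(
  deltas=[
    {"dx": 0, "dy": 0, "dz": 0, "yaw": -1, "jaw": 0},
    {"dx": 0, "dy": 0, "dz": 0, "yaw": -2, "jaw": 0},
    {"dx": 0, "dy": 0, "dz": 0, "yaw": -3, "jaw": 0},
    {"dx": 0, "dy": 0, "dz": 0, "yaw": -4, "jaw": 0},
    {"dx": 0, "dy": 0, "dz": 0, "yaw": -4, "jaw": 0},
  ],
)

```text
clock: 12.8
eef_pos: [530.2, 222.8, 63.7]
tool_rot: [-3.142, -0.003, 0.738]
force: [0.1, 2.6, 6.5]
width: 11.1
gripper_force: 59.2
```

```bash
python3 st.py
```

```text
[530.2 222.8  63.7] 42.27 [0.1 2.6 6.5] [ 0.49  0.01 -0.03] 11.1 -0.04
```

Call:
arm_command(
  deltas=[
    {"dx": 0, "dy": 0, "dz": 0, "yaw": -1, "jaw": 0},
    {"dx": 0, "dy": 0, "dz": 0, "yaw": -1.5, "jaw": 0},
    {"dx": 0, "dy": 0, "dz": 0, "yaw": -1.5, "jaw": 0},
  ],
)

```text
clock: 13.1
eef_pos: [530.3, 222.7, 63.7]
tool_rot: [-3.141, -0.003, 0.712]
force: [-0.6, 3.0, 5.1]
width: 10.6
gripper_force: 59.1
```

```bash
python3 st.py
```

```text
[530.3 222.7  63.7] 40.78 [-0.6  3.   5.1] [ 0.47  0.05 -0.06] 10.6 -0.01
```

Call:
arm_command(
  deltas=[
    {"dx": 0, "dy": 0, "dz": 0, "yaw": -0.7, "jaw": 0},
    {"dx": 0, "dy": 0, "dz": 0, "yaw": -1.2, "jaw": 0},
    {"dx": 0, "dy": 0, "dz": 0, "yaw": -1.2, "jaw": 0},
  ],
)

```text
clock: 13.4
eef_pos: [530.3, 222.7, 63.7]
tool_rot: [3.141, -0.003, 0.693]
force: [0.6, 1.6, 6.5]
width: 10.8
gripper_force: 59.6
```

```bash
python3 st.py
```

```text
[530.3 222.7  63.7] 39.72 [0.6 1.6 6.5] [ 0.42 -0.01  0.51] 10.8 -0.592
```

Call:
arm_command(
  deltas=[
    {"dx": 0, "dy": 0, "dz": 0, "yaw": -0.7, "jaw": 0},
    {"dx": 0, "dy": 0, "dz": 0, "yaw": -1.2, "jaw": 0},
    {"dx": 0, "dy": 0, "dz": 0, "yaw": -1.2, "jaw": 0},
  ],
)

```text
clock: 13.7
eef_pos: [530.3, 222.8, 63.8]
tool_rot: [3.141, -0.002, 0.675]
force: [0.2, 2.2, 6.3]
width: 10.4
gripper_force: 64.0
```

```bash
python3 st.py
```

```text
[530.3 222.8  63.8] 38.65 [0.2 2.2 6.3] [ 0.27 -0.02  1.07] 10.4 -1.106
```

The stop is clear: torque rises from about 0 at 40.7° to 1.07 Nm at 38.65°, and 40.7° matches the predicted seat. I'll back off to a tool yaw of about 130.7°.

Call:
arm_command(
  deltas=[
    {"dx": 0, "dy": 0, "dz": 0, "yaw": 2, "jaw": 0},
    {"dx": 0, "dy": 0, "dz": 0, "yaw": 7, "jaw": 0},
    {"dx": 0, "dy": 0, "dz": 0, "yaw": 13, "jaw": 0},
    {"dx": 0, "dy": 0, "dz": 0, "yaw": 19, "jaw": 0},
    {"dx": 0, "dy": 0, "dz": 0, "yaw": 25, "jaw": 0},
    {"dx": 0, "dy": 0, "dz": 0, "yaw": 31, "jaw": 0},
    {"dx": 0, "dy": 0, "dz": 0, "yaw": 37, "jaw": 0},
    {"dx": 0, "dy": 0, "dz": 0, "yaw": 43, "jaw": 0},
    {"dx": 0, "dy": 0, "dz": 0, "yaw": 49, "jaw": 0},
    {"dx": 0, "dy": 0, "dz": 0, "yaw": 55, "jaw": 0},
    {"dx": 0, "dy": 0, "dz": 0, "yaw": 61, "jaw": 0},
    {"dx": 0, "dy": 0, "dz": 0, "yaw": 67, "jaw": 0},
    {"dx": 0, "dy": 0, "dz": 0, "yaw": 73, "jaw": 0},
    {"dx": 0, "dy": 0, "dz": 0, "yaw": 79, "jaw": 0},
    {"dx": 0, "dy": 0, "dz": 0, "yaw": 85, "jaw": 0},
    {"dx": 0, "dy": 0, "dz": 0, "yaw": 89, "jaw": 0},
    {"dx": 0, "dy": 0, "dz": 0, "yaw": 91, "jaw": 0},
    {"dx": 0, "dy": 0, "dz": 0, "yaw": 92, "jaw": 0},
    {"dx": 0, "dy": 0, "dz": 0, "yaw": 92, "jaw": 0},
    {"dx": 0, "dy": 0, "dz": 0, "yaw": 92, "jaw": 0},
  ],
)

```text
clock: 15.7
eef_pos: [528.3, 222.9, 63.7]
tool_rot: [3.141, -0.002, 2.276]
force: [-4.8, 1.7, 10.1]
width: 10.8
gripper_force: 59.6
```

```bash
python3 st.py
python3 - <<'E'
from h import *
im,d,K,T=cap("side");p=cloud(d,K,T)
im2,d2,K,T=cap("scene")
im3,d3,K,T=cap("wrist");P=cloud(d3,K,T)
cv2.imwrite("pics/s4.png",np.hstack([cv2.resize(im[140:420,200:400,::-1],(343,480)),cv2.resize(im2[180:340,210:362,::-1],(456,480))]))
r,g,b=[im[...,i].astype(int) for i in range(3)]
m=((r>110)&(g<60)&(b<60)).astype(np.uint8);k,l,st,c=cv2.connectedComponentsWithStats(m)
for i in range(1,k):
    if st[i,4]>20:
        q=p[l==i];print(c[i].round(),np.nanpercentile(q,[8,92],0).round(1).tolist())
E
```

```text
[528.3 222.9  63.7] 130.43 [-4.8  1.7 10.1] [ 0.55  0.8  -0.02] 10.8 -0.024
[300. 215.] [[527.9, 106.3, 64.3], [553.8, 133.4, 70.3]]
[299. 233.] [[523.6, 35.0, 63.8], [553.6, 66.0, 70.3]]
[296. 272.] [[519.7, -100.4, 64.5], [547.4, -71.1, 70.4]]
[416. 327.] [[731.2, -422.3, 255.1], [763.9, -389.4, 259.2]]
[289. 362.] [[506.2, -356.8, 66.5], [534.8, -326.5, 72.1]]
```

View pics/s4.png

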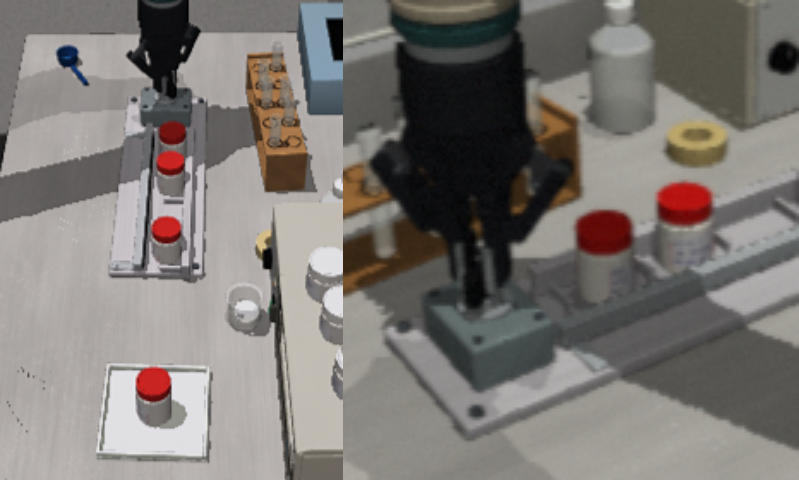

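The three short jars stand in the clamp, and the tall jar stands upright in the tray at (153,395). The gripper still holds the thumbscrew at 130.4°, about 90° back from the seat. I'm handing in.

```bash
python3 -c "
from cell import finish_job
print(finish_job())"
```

```text
the job is handed in; nothing more can be done
None
```

The tall jar stands upright in the white tray, the thumbscrew was seated and then backed off about 90° with the gripper still holding it, the three short jars are still standing in the clamp, and the job is handed in at about 16 s.

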